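Spin the hand winders and lay the faulty ones in the rework tray

TASK

Try the wheel of each of the three hand winders in the rack by pushing its crank knob round. If it runs freely, leave the winder in its nest with the knob about a quarter turn from where it was; if it drags, lift the winder by its axle nut and set it down, not dropped, flat in a compartment of the rework tray, one to a compartment. Leave the cutters, pliers and pin box alone.

Things in the scene. Friction and masses are not known exactly. Their poses are not given: they have to be found in the camera images.
- rack: Fixed aluminium rack, 150 x 376 x 6 mm, flat on the bench. Origin: centre of its underside; x across, y along it, z up. On top three nests in a row along y (centres at y = -120, 0, 120 mm), each a black rim 7 mm high and 8 mm wide round a pocket 114 (x) x 84 mm (y) that holds a winder's plate with 2 mm play a side. Rims end 13 mm above the bench.
- tray: Fixed grey open rework tray, 136 x 207 mm, flat on the bench. Origin: centre of its underside; x across, y along, z up. A middle wall along x makes two compartments, centres y = +50.5 and -50.5 mm, each 126 (x) x 96 mm (y) inside: a winder fits only with its long side along the tray's x, either way round. Floor 5 mm thick, walls 5 mm thick, 30 mm high in all.
- winder_a: Hand winder a, one of three alike, 0.7 to 0.9 kg; origin at the centre of its underside, x along its long side, z up. Steel plate 110 x 80 x 8 mm; on it a level grooved wheel, 88 mm diameter, from 11 to 31 mm above the underside, turning on an upright axle at the plate's centre. In the rack the underside is 6 mm above the bench.
- winder_a_nut (a point): Axle nut of winder a, where to grasp it: dark steel block 18 x 18 mm, sides along the plate's, on the axle; it stands up through the wheel and does not turn. It shows 28 mm, from the wheel's top face (31 mm) to 59 mm above the plate's underside; the point is half-way up that, at 45 mm. Axes are the plate's.
- winder_a_knob (a point): Crank knob of winder a: upright round knob, 14 mm diameter, 26 mm high, on the wheel's top face 34 mm from the axle, going round with the wheel. The point is its centre, half-way up, 44 mm above the plate's underside.
- wheel_a: Wheel of winder a: origin on the axle at the plate's underside, z up, x pointing to its knob. It can turn without end either way. A sound wheel turns at well under 0.5 N on the knob and stops at once when let go. A faulty one turns too, but something inside rubs on it: it drags all the way, at 4 to 9 N on the knob. It cannot be seen.
- winder_b: Hand winder b, one of three alike, 0.7 to 0.9 kg; origin at the centre of its underside, x along its long side, z up. Steel plate 110 x 80 x 8 mm; on it a level grooved wheel, 88 mm diameter, from 11 to 31 mm above the underside, turning on an upright axle at the plate's centre. In the rack the underside is 6 mm above the bench.
- winder_b_nut (a point): Axle nut of winder b, where to grasp it: dark steel block 18 x 18 mm, sides along the plate's, on the axle; it stands up through the wheel and does not turn. It shows 28 mm, from the wheel's top face (31 mm) to 59 mm above the plate's underside; the point is half-way up that, at 45 mm. Axes are the plate's.
- winder_b_knob (a point): Crank knob of winder b: upright round knob, 14 mm diameter, 26 mm high, on the wheel's top face 34 mm from the axle, going round with the wheel. The point is its centre, half-way up, 44 mm above the plate's underside.
- wheel_b: Wheel of winder b: origin on the axle at the plate's underside, z up, x pointing to its knob. It can turn without end either way. A sound wheel turns at well under 0.5 N on the knob and stops at once when let go. A faulty one turns too, but something inside rubs on it: it drags all the way, at 4 to 9 N on the knob. It cannot be seen.
- winder_c: Hand winder c, one of three alike, 0.7 to 0.9 kg; origin at the centre of its underside, x along its long side, z up. Steel plate 110 x 80 x 8 mm; on it a level grooved wheel, 88 mm diameter, from 11 to 31 mm above the underside, turning on an upright axle at the plate's centre. In the rack the underside is 6 mm above the bench.
- winder_c_nut (a point): Axle nut of winder c, where to grasp it: dark steel block 18 x 18 mm, sides along the plate's, on the axle; it stands up through the wheel and does not turn. It shows 28 mm, from the wheel's top face (31 mm) to 59 mm above the plate's underside; the point is half-way up that, at 45 mm. Axes are the plate's.
- winder_c_knob (a point): Crank knob of winder c: upright round knob, 14 mm diameter, 26 mm high, on the wheel's top face 34 mm from the axle, going round with the wheel. The point is its centre, half-way up, 44 mm above the plate's underside.
- wheel_c: Wheel of winder c: origin on the axle at the plate's underside, z up, x pointing to its knob. It can turn without end either way. A sound wheel turns at well under 0.5 N on the knob and stops at once when let go. A faulty one turns too, but something inside rubs on it: it drags all the way, at 4 to 9 N on the knob. It cannot be seen.
- cutters: Bystander: side cutters with orange grips, about 130 mm long, lying on the bench. Leave alone.
- pliers: Bystander: pliers with blue grips, about 130 mm long, lying on the bench. Leave alone.
- pinbox: Bystander: small clear open box 60 x 60 x 45 mm of red crimp pins. Leave alone.

How it is judged:
By the outcome, as a careful person would: the job done as asked, in the order asked, and still so for the second after the job is handed in, with the robot touching nothing.
It also fails if it takes over 72 s, if anything falls off the work surface, if the arm or the gripper's body presses on something with over 40 N, if the wrist force passes 120 N, or if a joint passes its speed limit or range.

ROBOT

A 7-joint arm with a two-finger parallel gripper is mounted at the origin on the work surface. World frame = base frame: x ahead of the robot, y to its left, z up, the work surface at z = 0. Lengths are in m, angles in rad, forces in N, time in s.
With the tool pointing down it reaches from about 0.425 to 0.925 m from the base axis. Payload 6.8 kg.
Tool frame: the origin (TCP) lies on the front face of the gripper's body, between the roots of the fingers; the fingertips stand 73 mm ahead of it and the grasp point (between the pads) lies 54 mm ahead of it (env.nose_length is the distance from the TCP to the fingertips, in m); z points along the fingers, y is the line along which they close (so a half turn about z gives the same grasp; the last joint's range is limited). The gripper opens to 85 mm and grips with 20 to 120 N. Pads are 22 mm wide; open, the fingers measure 114 mm over their backs; the gripper's body (76 mm by 85 mm) begins 54 mm behind the grasp point. The pads swing forward as they close: fully open they stand 13 mm farther back than shut.
Start: joints at [-1.451, 0.477, 0.022, 1.555, -0.011, 1.109, -0.083], TCP at [0.152, 0.658, 0.304] pointing down, gripper open.
Joint ranges: [-2.96, 2.96], [-0.34, 2.1], [-1.41, 1.46], [0.24, 2.44], [-1.37, 4.51], [0.17, 1.92], [-2.96, 2.96]. Speed limits (rad/s): [2.39, 2.39, 3.14, 3.14, 3.14, 3.14, 3.14].

INTERFACE

Orientations are given as a unit quaternion [w, x, y, z].
In Python, from cell import env, kin, camera, calibration, job gives the robot as it stands. The module is installed in compiled form; this text tells all that it offers. Calls block until the motion is done:
- env.reach(position, orientation): joint-space move of the TCP to a pose.
- env.movel(position, velocity=0.15, rot=None, stop_force=None): straight line of the TCP; rot=None keeps the orientation; velocity is the mean speed in m/s. With stop_force (N) it stops when the force on the tool has changed by that much, and returns True; else False.
- env.goto_joints(angles): joint-space move.
- env.grip(opening, f_grip=None): finger opening in m; f_grip is the grip in N (None keeps the last); returns when the fingers have stopped.
- env.dwell(seconds).
- kin.inverse_kinematics(position, orientation): joint angles nearest the present ones, or None.
- env.get_state(): the state.
- camera(name): name is "side" or "top"; returns (picture, depth): 400x640x3 uint8, blue, green, red; 400x640 float32, m along the optical axis (not along the pixel's ray), 0 where there is no reading.
- calibration(name): a dict with "fx", "fy", "cx", "cy" (pixels), "k1" (the pictures are not rectified: a ray, as slopes to the right and down, at radius r is drawn at 1 + k1 r^2 times it, then the intrinsics apply), "rvec" (rotation vector, rad) and "tvec" (3), from world to camera coordinates, as OpenCV has them. Camera axes: x right, y down, z forward; pixel columns grow to the right and rows downward; lengths in m; the calibration is good to about 2 mm. A picture is of the moment at which its call begins. calibration takes no time and is no camera call.
A pose or a line that the arm cannot do raises env.PlanningError and nothing moves.
- job.job_done(): hands the job in; it is judged then, once.
The state is a dict: "time": time; "qpos": joint angles; "joint_velocities": joint speeds; "joint_torque": joint torques, N m; "tcp_pos": TCP position; "orientation": TCP orientation; "force": force on the tool from outside, world axes, zero at the start; "torque": the same for the moment, N m; "opening": finger opening in m; "gripper_force": force on a finger pad.
Only numpy, scipy, OpenCV 4.12 (cv2) and the standard library are available. Lean on these libraries where they do the work, as an engineer would, in place of code of your own. Each camera call takes 0.05 s, during which the arm holds its last target. There are 200 camera calls.

## Working session

There is one attempt and no reset: what is moved stays moved. The work goes in short steps, each a Python script; the robot and the scene stay as the last script left them, time stands still between calls to the robot, and variables do not carry over. Pictures are saved under pics/ and viewed, at most 10 in all, crops included, and the job is handed in when it is done.

```bash
mkdir -p pics; ls
python3 - <<'E'
from cell import env,kin,camera,calibration,job
import cv2,numpy as np
for n in("top","side"):
    p,d=camera(n); cv2.imwrite(f"pics/{n}0.png",p); np.save(f"{n}0.npy",d)
    c=calibration(n); print(n,c, d.min(),d.max())
s=env.get_state(); print(s)
E
```

```text
pics
top {'fx': 385.17927949341447, 'fy': 385.17927949341447, 'cx': 317.5536985591846, 'cy': 203.14906886949285, 'k1': -0.03301721219231091, 'rvec': array([ 2.19885645, -2.16052696,  0.12938016]), 'tvec': array([-0.03078503,  0.59542861,  0.95173038])} 0.0 1.9119433
side {'fx': 366.74013946489316, 'fy': 366.74013946489316, 'cx': 324.2788941983585, 'cy': 198.51695256486954, 'k1': -0.07189369903206563, 'rvec': array([ 0.59485319, -2.62246123,  1.2405162 ]), 'tvec': array([0.53468696, 0.23134495, 0.72214331])} 0.0 3.4839387
{'time': 0.1, 'qpos': array([-1.45109571,  0.47772704,  0.02233414,  1.5563074 , -0.0114489 ,
        1.10929125, -0.08311797]), 'joint_velocities': array([-5.40038604e-05, -3.97821284e-04,  3.53535324e-04, -3.58246295e-03,
        1.23467156e-04,  2.18587368e-04,  7.66491402e-04]), 'joint_torque': array([ 4.41991506e-03, -5.97764003e+01,  1.61332805e+00, -2.81958282e+01,
        1.27805976e-02,  4.90018545e-03, -1.17969336e-05]), 'tcp_pos': array([0.15235715, 0.65717849, 0.30303533]), 'orientation': array([-1.22934106e-05,  1.13637823e-01,  9.93521918e-01, -8.02443120e-04]), 'force': array([ 0.37776783, -0.61221626, -0.74774338]), 'torque': array([ 0.01401561,  0.01886258, -0.00237568]), 'gripper_force': 0.0, 'opening': 0.08538020137368109}
```

View pics/top0.png

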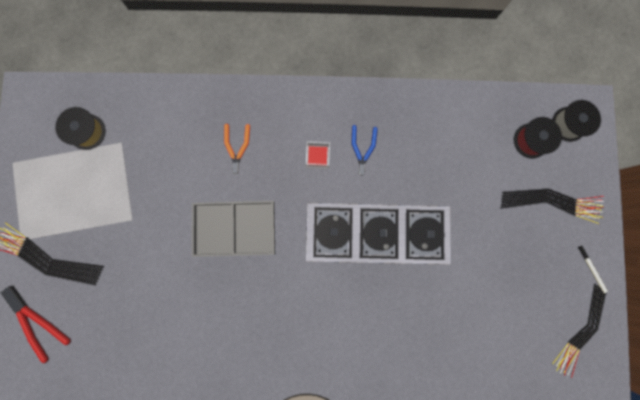

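View pics/side0.png

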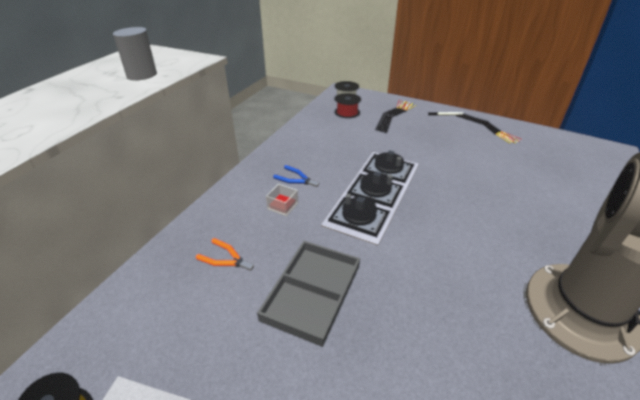

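The top view shows the tray at about (234,229) and the rack at about (378,234), with winder nuts at about (333,233), (380,232) and (425,233). The cutters, pin box and pliers sit further out, at about row 150. The side view agrees, and the arm is outside both views. Next I'll rectify the images onto the relevant planes.

```bash
cat > h.py <<'E'
from cell import env,kin,camera,calibration,job
import cv2,numpy as np
def cam(n):
    c=calibration(n);K=np.array([[c['fx'],0,c['cx']],[0,c['fy'],c['cy']],[0,0,1]])
    return K,np.array([c['k1'],0,0,0,0.]),np.array(c['rvec']),np.array(c['tvec'])
def proj(n,P):
    K,D,r,t=cam(n);return cv2.projectPoints(np.asarray(P,float).reshape(-1,1,3),r,t,K,D)[0][:,0]
def back(n,uv,z):
    K,D,r,t=cam(n);R=cv2.Rodrigues(r)[0]
    q=cv2.undistortPoints(np.asarray(uv,float).reshape(-1,1,2),K,D)[:,0]
    d=np.c_[q,np.ones(len(q))]@R;o=-R.T@t
    return o+d*((z-o[2])/d[:,2])[:,None]
def cloud(n,dep):
    K,D,r,t=cam(n);R=cv2.Rodrigues(r)[0]
    v,u=np.mgrid[:400,:640];uv=np.c_[u.ravel(),v.ravel()].astype(float)
    q=cv2.undistortPoints(uv.reshape(-1,1,2),K,D)[:,0];z=dep.ravel()
    P=np.c_[q*z[:,None],z];return ((P-t)@R).reshape(400,640,3)
def ortho(n,img,z,x0,x1,y0,y1,res):
    # rows: x decreasing downward, cols: y decreasing to the right
    xs=np.arange(x1,x0,-res);ys=np.arange(y1,y0,-res);X,Y=np.meshgrid(xs,ys,indexing='ij')
    p=proj(n,np.c_[X.ravel(),Y.ravel(),np.full(X.size,z)]).reshape(X.shape+(2,)).astype(np.float32)
    return cv2.remap(img,p[...,0],p[...,1],cv2.INTER_CUBIC)
E
python3 - <<'E'
from h import *
im=cv2.imread('pics/top0.png')
R=cv2.Rodrigues(cam('top')[2])[0];print('topcam',-R.T@cam('top')[3])
R=cv2.Rodrigues(cam('side')[2])[0];print('sidecam',-R.T@cam('side')[3])
print(proj('top',[[.15235,.657,.3],[0,0,0]]))
print('nuts',back('top',[[333,233],[380,232],[425,233]],.05))
print('rack',back('top',[[307,204],[451,207],[450,264],[306,263]],.006))
print('tray',back('top',[[195,204],[274,203],[274,254],[194,254]],.03))
P=cloud('top',np.load('top0.npy'))
for uv in[(215,230),(255,230),(333,225),(380,230),(425,226),(300,240),(235,230)]:print(uv,P[uv[1],uv[0]])
E
```

```text
topcam [ 0.49864748 -0.00201254  1.00629037]
sidecam [0.31237041 0.60193839 0.63324284]
[[-61.98752548 427.92397685]
 [305.25598758 441.00522713]]
nuts [[ 0.52022249 -0.05945739  0.05      ]
 [ 0.52463568 -0.17648828  0.05      ]
 [ 0.52394908 -0.28952428  0.05      ]]
rack [[ 0.5955035   0.0067348   0.006     ]
 [ 0.59458793 -0.37282077  0.006     ]
 [ 0.44567104 -0.36779262  0.006     ]
 [ 0.44307284  0.00638808  0.006     ]]
tray [[0.58789704 0.29083937 0.03      ]
 [0.59417671 0.0904565  0.03      ]
 [0.46550433 0.08695164 0.03      ]
 [0.46193219 0.2874926  0.03      ]]
(215, 230) [ 5.23736967e-01  2.44713963e-01 -2.80242206e-04]
(255, 230) [0.52532923 0.13920738 0.0107643 ]
(333, 225) [ 0.54066911 -0.06006742  0.03556076]
(380, 230) [ 0.52911562 -0.17373134  0.06507635]
(425, 226) [ 0.54220341 -0.29493702  0.03258347]
(300, 240) [ 0.50173659  0.02319856 -0.00103194]
(235, 230) [0.5246438  0.19241489 0.00140777]
```

Run:
```python
from h import *
for n in('top','side'):
    a=np.mean([camera(n)[0].astype(np.float32) for _ in range(8)],0); np.save(n+'m.npy',a)
def prep(o): 
    o=np.clip(o,0,255); return (255*(o/255)**.5).astype(np.uint8)
o=[prep(ortho(n,np.load(n+'m.npy'),z,.445,.605,-.38,.01,.0005)) for n,z in(('top',.064),('side',.064))]
for q in o:
    for i in range(0,780,100): cv2.line(q,(i,0),(i,6),(0,255,255),1)   # y=.01-.05*k
    for i in range(10,320,100): cv2.line(q,(0,i),(6,i),(0,255,255),1)  # x=.60-.05*k
cv2.imwrite('pics/o1.png',np.vstack(o)[:600])
```

```text
(no output)
```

View pics/o1.png

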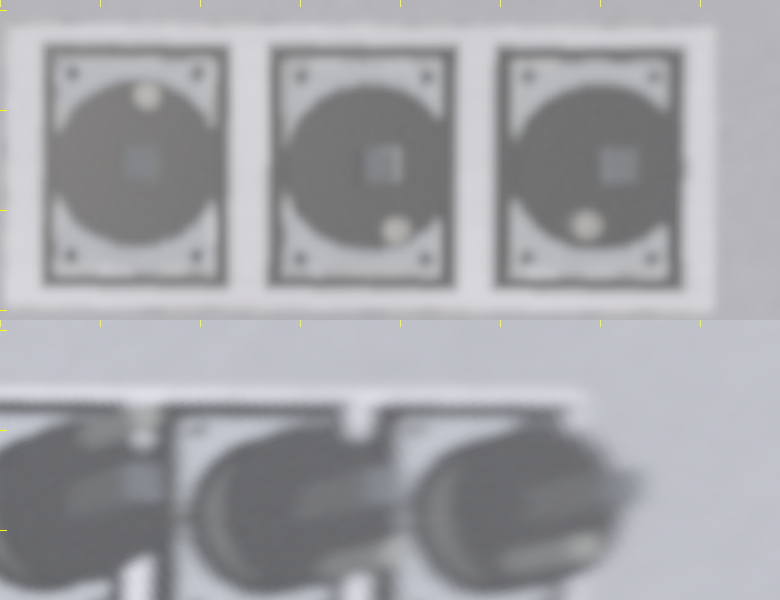

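The rectified top view at z=0.064 gives these pixel positions:

| Winder | Nut | Knob |
|---|---|---|
| Left | (142,163) | (147,96) |
| Middle | (384,165) | (396,231) |
| Right | (619,166) | (586,225) |

The knobs are pale discs. I'll now fit the rack and tray outlines and refine the knob positions.

Run:
```python
from h import *
top=np.load('topm.npy')
def oo(z,x0,x1,y0,y1,r=.0005): return ortho('top',top,z,x0,x1,y0,y1,r).mean(2)
def rect(mask,x1,y1,r=.0005):
    c=max(cv2.findContours(mask.astype(np.uint8),cv2.RETR_EXTERNAL,cv2.CHAIN_APPROX_NONE)[0],key=cv2.contourArea)
    b=cv2.boxPoints(cv2.minAreaRect(c)); h=cv2.minAreaRect(c)
    e=b[1]-b[0] if np.linalg.norm(b[1]-b[0])>np.linalg.norm(b[2]-b[1]) else b[2]-b[1]
    return 'cx %.4f cy %.4f'%(x1-h[0][1]*r,y1-h[0][0]*r),'size',np.array(h[1])*r*1e3,'long-axis dx/dy deg %.2f'%np.degrees(np.arctan(e[1]/e[0]))
g=oo(.006,.42,.63,-.42,.04); print('rack lvl',g[20,20],np.percentile(g,[5,50,95]))
th=(np.median(g[:15])+np.percentile(g,97))/2
print('rack',rect(cv2.morphologyEx((g>th).astype(np.uint8),cv2.MORPH_CLOSE,np.ones((9,9))),.63,.04))
t=top.astype(np.float32)
for z in(.03,.0):
    c=ortho('top',t,z,.43,.62,.06,.32,.0005); b=c[...,0]-c[...,1]; 
    m=(b<(np.median(b[:15])+np.median(b[150:200,150:200]))/2).astype(np.uint8)
    print('tray z',z,rect(cv2.morphologyEx(m,cv2.MORPH_CLOSE,np.ones((9,9))),.62,.32), np.median(b[:15]),np.median(b[150:200,150:200]))
# knobs: bright blob at z=.063; nuts handpicked approx then centroid of bluish
c=ortho('top',t,.063,.445,.605,-.38,.01,.0005)
for (u,v),(nu,nv) in zip([(147,96),(396,231),(586,225)],[(142,163),(384,165),(619,166)]):
    p=c[v-18:v+19,u-18:u+19].mean(2); w=np.clip(p-(p.min()+p.max())/2,0,None)
    yy,xx=np.mgrid[v-18:v+19,u-18:u+19]; rr=np.hypot(yy-v,xx-u)<15; w=w*rr
    ku,kv=(xx*w).sum()/w.sum(),(yy*w).sum()/w.sum()
    p=c[nv-24:nv+25,nu-24:nu+25].mean(2); bg=np.percentile(p,15); w=np.clip(p-(bg+p.max())/2*1.0,0,None)
    w=(p>(bg+np.percentile(p,85))/2).astype(float)
    yy,xx=np.mgrid[nv-24:nv+25,nu-24:nu+25]; w*=(abs(yy-nv)<21)&(abs(xx-nu)<21)
    mu,mv=(xx*w).sum()/w.sum(),(yy*w).sum()/w.sum()
    k=np.array([.605-kv*.0005,.01-ku*.0005]);n=np.array([.605-mv*.0005,.01-mu*.0005])
    print('knob',k.round(4),'nut',n.round(4),'r %.1f ang %.1f'%(1e3*np.linalg.norm(k-n),np.degrees(np.arctan2(*(k-n)[::-1]))),'nut area mm2',w.sum()*.25)
def prep(o): return (255*np.clip(o/255,0,1)**.6).astype(np.uint8)
cv2.imwrite('pics/o2.png',prep(ortho('top',t,.03,.43,.62,.06,.32,.0005)))
```

```text
rack lvl 131.68245 [ 51.73520107 130.55226135 174.44012833]
rack ('cx 0.5227 cy -0.1801', 'size', array([377.57858276, 151.71272278]), 'long-axis dx/dy deg 0.29')
tray z 0.03 ('cx 0.5288 cy 0.1929', 'size', array([136.95756531, 209.15022278]), 'long-axis dx/dy deg -2.49') 6.387207 -3.9605408
tray z 0.0 ('cx 0.5297 cy 0.1989', 'size', array([141.11781311, 215.62683105]), 'long-axis dx/dy deg -2.50') 6.4083557 -3.9676971
knob [ 0.5583 -0.0634] nut [ 0.524  -0.0607] r 34.4 ang -4.5 nut area mm2 272.75
knob [ 0.4889 -0.1882] nut [ 0.5233 -0.1832] r 34.7 ang -171.7 nut area mm2 303.25
knob [ 0.4924 -0.2834] nut [ 0.5224 -0.2994] r 34.0 ang 152.0 nut area mm2 292.5
```

View pics/o2.png

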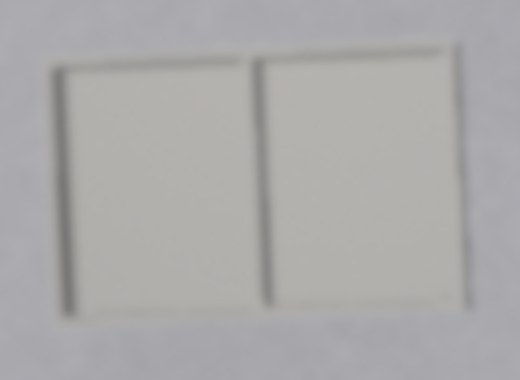

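The tray outline is clean: centre (0.529, 0.193), yaw +2.5°. The rack centre is (0.523, -0.180), yaw -0.3°. I'll try the left winder first.

```bash
cat >> h.py <<'E'
from scipy.spatial.transform import Rotation as Rn
W=[((.5237,-.0605),-4.5),((.523,-.1815),188.3),((.5223,-.2997),152.)]   # axle xy, knob angle deg
def quat(phi,pos):   # tool down, tool y along angle phi (deg); pick the half turn needing least wrist
    best=None
    for p in(phi,phi+180):
        y=np.array([np.cos(np.radians(p)),np.sin(np.radians(p)),0]);z=np.array([0,0,-1.])
        q=Rn.from_matrix(np.c_[np.cross(y,z),y,z]).as_quat()[[3,0,1,2]]
        j=kin.inverse_kinematics(pos,q)
        if j is None: continue
        c=np.abs(j-env.get_state()['qpos']).max()+10*(abs(j[6])>2.7)
        if best is None or c<best[0]: best=(c,q)
    return best[1]
def push(i,sgn,ZT=.119,zs=.16):
    c,a=np.array(W[i][0]),np.radians(W[i][1]+45*sgn)
    m=np.array([np.cos(a),np.sin(a)]);t=sgn*np.array([-m[1],m[0]])
    P=lambda tt,z:np.r_[c+.031*m+tt*t,z]
    q=quat(np.degrees(np.arctan2(t[1],t[0])),P(-.052,zs))
    env.reach(P(-.052,zs),q)
    if env.movel(P(-.052,ZT),velocity=.12,stop_force=10): print('BUMP'); return
    env.dwell(.15); f0=env.get_state()['force']; out=[]
    for tt in np.linspace(-.052,.0025,10)[1:]:
        hit=env.movel(P(tt,ZT),velocity=.06,stop_force=25); s=env.get_state(); f=s['force']-f0
        out.append((round(1e3*tt,1),round(float(-f[:2]@t),2),round(float(f[:2]@m),2),round(float(f[2]),2)))
        if hit: print('HIT');break
    print(*out,sep='\n')
    env.movel(P(tt-.006,ZT),velocity=.1); env.movel(P(tt-.006,zs),velocity=.2); print('t',env.get_state()['time'])
E
python3 - <<'E'
from h import *
print(env.get_state()['time']); env.grip(0,30); print(env.get_state()['time'],env.get_state()['opening'])
push(0,1)
E
```

```text
0.9
1.6667 -0.0002917118472448997
(np.float64(-45.9), 1.44, 0.28, 0.25)
(np.float64(-39.9), 0.92, 0.08, 0.05)
(np.float64(-33.8), 0.29, -0.04, -0.07)
(np.float64(-27.8), 0.01, 0.19, 0.48)
(np.float64(-21.7), 0.66, 1.16, -0.03)
(np.float64(-15.7), 1.17, 0.44, 0.21)
(np.float64(-9.6), 0.92, 0.6, 0.15)
(np.float64(-3.6), -0.09, 0.83, -0.95)
(np.float64(2.5), 0.11, 0.44, 0.45)
t 8.2
```

Run:
```python
from h import *
push(1,-1); push(2,-1)
p=env.get_state()['tcp_pos']
t=np.mean([camera('top')[0].astype(np.float32) for _ in range(4)],0)
o=ortho('top',t,.063,.445,.605,-.38,.01,.0005);cv2.imwrite('pics/o3.png',(255*np.clip(o/255,0,1)**.5).astype(np.uint8)); print(p)
```

```text
(np.float64(-45.9), -0.19, 0.41, 0.81)
(np.float64(-39.9), -0.58, 0.78, -0.4)
(np.float64(-33.8), -0.31, 0.81, 0.51)
(np.float64(-27.8), 0.96, 0.3, 1.05)
(np.float64(-21.7), 0.83, -0.05, 0.1)
(np.float64(-15.7), -0.46, -0.07, 0.86)
(np.float64(-9.6), 0.58, 0.36, 0.12)
(np.float64(-3.6), -0.15, -1.34, -0.03)
(np.float64(2.5), -0.36, -1.25, -0.71)
t 12.4583
(np.float64(-45.9), -0.33, -0.01, 0.12)
(np.float64(-39.9), -1.0, -0.45, -0.27)
(np.float64(-33.8), 0.06, -0.39, 0.01)
(np.float64(-27.8), -0.47, 0.95, -0.06)
(np.float64(-21.7), -0.65, 0.01, -0.86)
(np.float64(-15.7), 0.38, -0.39, -0.41)
(np.float64(-9.6), 0.96, -1.01, 1.0)
(np.float64(-3.6), -0.43, -0.19, 0.76)
(np.float64(2.5), 0.43, 0.18, 0.9)
t 16.525
[ 0.51028259 -0.27131596  0.1608707 ]
```

View pics/o3.png

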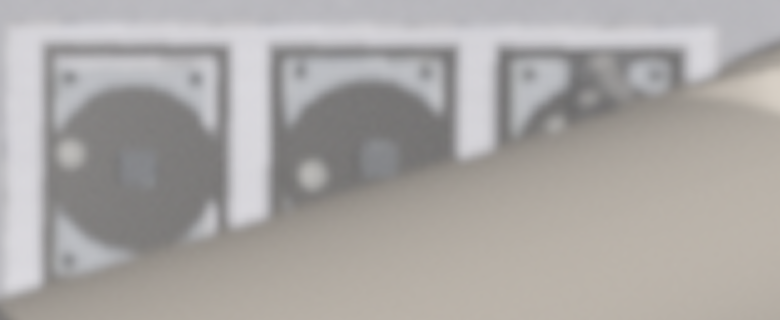

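All three knobs moved about a quarter turn: left at (70,153), middle at (312,175), right at (553,124). The forces I sampled after each step could have relaxed at standstill, so they don't rule out drag. I'll retest with the fingers straddling the knob, swinging it back and forward with `stop_force` active while it moves.

```bash
cat >> h.py <<'E'
def straddle(i,sgn,ZT=.119,zs=.16,sf=3.2):
    c,a=np.array(W[i][0]),np.radians(W[i][1]+65*sgn)
    m=np.array([np.cos(a),np.sin(a)]);t=sgn*np.array([-m[1],m[0]])
    P=lambda tt,z:np.r_[c+.031*m+tt*t,z]
    q=quat(np.degrees(np.arctan2(t[1],t[0])),P(.0144,zs))
    env.reach(P(.0144,zs),q)
    if env.movel(P(.0144,ZT),velocity=.12,stop_force=10): print('BUMP'); env.movel(P(.0144,zs)); return
    env.dwell(.1)
    for g in(-.0224,.0224):
        hits=[]
        for k in range(4):
            h=env.movel(P(g,ZT),velocity=.06,stop_force=sf)
            if not h: break
            s=env.get_state();hits.append((round(1e3*float((s['tcp_pos'][:2]-c)@t),1),s['force'].round(1)))
        else: env.movel(P(g,ZT),velocity=.06)
        print(i,'to',g,'hits',hits)
    env.movel(P(.0144,ZT),velocity=.1); env.movel(P(.0144,zs),velocity=.2); print('t',env.get_state()['time'])
E
python3 - <<'E'
from h import *
env.grip(.030,30); print(env.get_state()['opening'])
straddle(2,-1)
E
```

```text
0.029704980988411598
2 to -0.0224 hits []
2 to 0.0224 hits []
t 20.425
```

Run:
```python
from h import *
straddle(1,-1)
straddle(0,1)
```

```text
1 to -0.0224 hits []
1 to 0.0224 hits []
t 23.85
0 to -0.0224 hits [(3.2, array([ 0.4, -0. , -0.5]))]
0 to 0.0224 hits [(-9.3, array([-0.4,  0. ,  0.3])), (-1.2, array([ 0.9, -0. ,  1.3]))]
t 28.3333
```

```bash
cat >> h.py <<'E'
def swings(i,sgn,seq,ZT=.119,zs=.16):
    c,a=np.array(W[i][0]),np.radians(W[i][1]+65*sgn)
    m=np.array([np.cos(a),np.sin(a)]);t=sgn*np.array([-m[1],m[0]])
    P=lambda tt,z:np.r_[c+.031*m+tt*t,z]
    env.reach(P(.0144,zs),quat(np.degrees(np.arctan2(t[1],t[0])),P(.0144,zs)))
    env.movel(P(.0144,ZT),velocity=.12,stop_force=10)
    for g,sf in seq:
        hits=[]; h=True
        while h and len(hits)<6:
            h=env.movel(P(g,ZT),velocity=.08,stop_force=sf)
            if h: hits.append(round(1e3*float((env.get_state()['tcp_pos'][:2]-c)@t),1))
        if h: env.movel(P(g,ZT),velocity=.08)
        print(i,'to',g,sf,'hits',hits)
    env.movel(P(.0144,ZT),velocity=.1); env.movel(P(.0144,zs),velocity=.2); print('t',env.get_state()['time'])
E
python3 - <<'E'
from h import *
B,F=-.0224,.0224
swings(0,1,[(B,3.6),(F,3.6),(B,4.2),(F,4.2)])
swings(1,-1,[(B,2.4),(F,2.4)])
swings(2,-1,[(B,2.4),(F,2.4)])
E
```

```text
0 to -0.0224 3.6 hits [11.6, 4.7]
0 to 0.0224 3.6 hits [-12.1, -3.9]
0 to -0.0224 4.2 hits [13.5, -1.3]
0 to 0.0224 4.2 hits [-13.0, -4.3]
t 33.8167
1 to -0.0224 2.4 hits [5.1, 3.0, -0.9, -5.4, -11.7, -19.6]
1 to 0.0224 2.4 hits []
t 38.2583
2 to -0.0224 2.4 hits [5.1, 2.7, -1.4, -6.4, -13.0, -23.7]
2 to 0.0224 2.4 hits [-6.1, -4.6, -1.6, 2.1, 6.7, 13.2]
t 43.1833
```

At `stop_force` 3.2 and 0.06 m/s, the middle and right wheels gave no hits in four strokes. The left wheel gave three hits in two strokes, and it hit even at 4.2 N (at 0.08 m/s). So the left winder drags and the other two run freely. I'll check the poses before lifting.

Run:
```python
from h import *
t=np.mean([camera('top')[0].astype(np.float32) for _ in range(3)],0)
o=ortho('top',t,.063,.445,.605,-.38,.01,.0005);cv2.imwrite('pics/o4.png',(255*np.clip(o/255,0,1)**.5).astype(np.uint8))
```

```text
(no output)
```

View pics/o4.png

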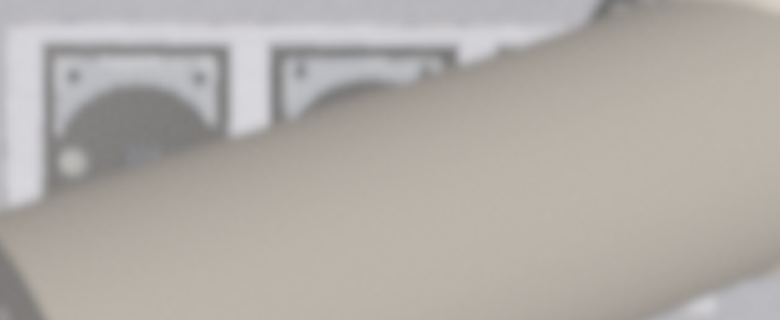

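Knob left is at about (72,162), roughly 88°, so it is clear of a grasp along x. Lifting the left winder.

Run:
```python
from h import *
s=lambda:env.get_state()
p=np.r_[.523,-.0605,.165]
env.movel(s()['tcp_pos']+[0,0,.005],velocity=.1)
env.grip(.045)
env.reach(p,quat(-.3,p))
print('bump',env.movel(np.r_[p[:2],.114],velocity=.12,stop_force=12)); print(s()['tcp_pos'],s()['time'])
f0=s()['force']
env.grip(.010,80); st=s(); print('open',st['opening'],st['gripper_force'],st['time'])
if st['opening']>.014:
    env.movel(np.r_[p[:2],.175],velocity=.1); st=s(); print('lift dF',st['force']-f0,'open',st['opening'],st['time'])
```

```text
bump False
[ 0.52310713 -0.06157017  0.11432837] 45.3
open 0.015737500549064 78.76715183258057 45.6583
lift dF [ 0.35260792  0.53961915 -9.64423726] open 0.01626596117918043 46.4167
```

Run:
```python
from h import *
s=lambda:env.get_state()
z0=.175; g=np.r_[.531,.1425,z0]
cur=s()['orientation']
# rotate present orientation by +2.8 deg about world z
q=(Rn.from_euler('z',2.8,degrees=True)*Rn.from_quat(cur[[1,2,3,0]])).as_quat()[[3,0,1,2]]
env.movel(g,velocity=.2,rot=q); print('there',s()['tcp_pos'],s()['opening'],s()['time'])
env.movel(np.r_[g[:2],.119],velocity=.12)
h=env.movel(np.r_[g[:2],.110],velocity=.02,stop_force=4); print('touch',h,s()['tcp_pos'],s()['force'],s()['time'])
env.grip(.042); print('opened',s()['opening'],s()['time'])
env.movel(np.r_[g[:2],.2],velocity=.2)
env.reach([.30,.42,.3],s()['orientation']); print(s()['time'])
t=np.mean([camera('top')[0].astype(np.float32) for _ in range(4)],0)
def pr(o): return (255*np.clip(o/255,0,1)**.5).astype(np.uint8)
a=pr(ortho('top',t,.063,.43,.61,-.38,.01,.0005)); b=pr(ortho('top',t,.03,.43,.61,-.1,.29,.0005))
cv2.imwrite('pics/o5.png',np.vstack([a[:300],b[:300]]))
```

```text
there [0.53078891 0.14088144 0.17512164] 0.016401294932058788 47.5833
touch True [0.53149564 0.14260315 0.11396801] [-0.79538107  1.02412964  5.41886988] 48.5583
opened 0.042057229875823464 48.925
53.0167
```

View pics/o5.png

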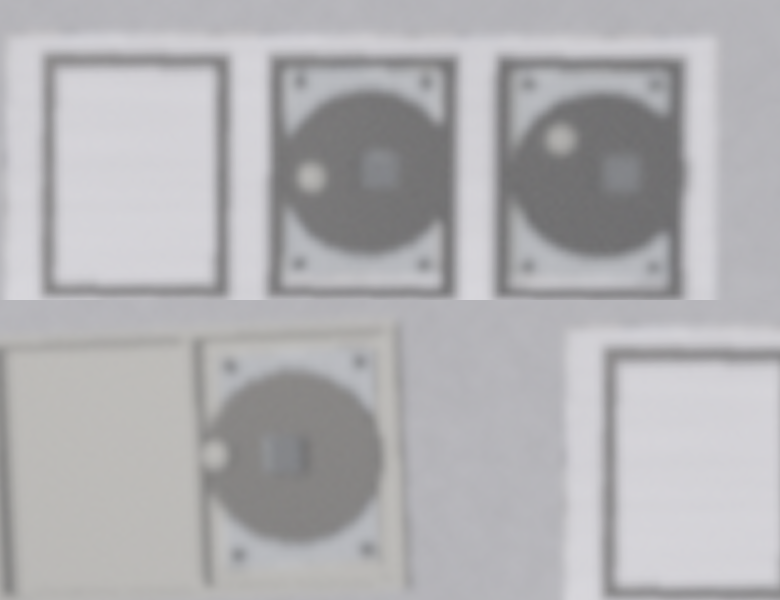

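Final view:
- **Left winder:** flat in the right-hand tray compartment, with its nut at (284,455) in the lower panel.
- **Middle winder:** still nested, knob at (312,178), about 97°, so turned 91°.
- **Right winder:** still nested, knob at (561,139), about 60°, so turned 92°.

Everything is in place and the arm is clear, so I'm handing in.

Run:
```python
from h import *
print(env.get_state()['time'], job.job_done())
```

```text
the job is handed in; nothing more can be done
53.2167 None
```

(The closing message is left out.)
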